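Index the banding wheel to the next panel of a painted lampshade

TASK

The next panel of the painted candle shade is due: with a fingertip, push the green banding wheel round until the white index mark on its rim lines up with the red line of the fixed scale around it, and leave it standing there. The paint on the shade is still wet, so do not touch or lift the shade; it must ride round upright in the middle of the wheel. Leave the jar, the paint bottle and the red cup where they are.

Things in the scene. Friction and masses are not known exactly. Their poses are not given: they have to be found in the camera images.
- wheel_hub (a point): Centre of the wheel's flat top, on its upright turning axis, 66 mm above the table; fixed. The wheel is dark green cast iron, 22 mm thick (underside 44 mm above the table), with five equal rim lobes of radius 115 mm, 90 mm wide, and five open finger notches between them.
- index_mark (a point): Outer end, on the top edge, of the white index mark: a radial white line 6 mm wide and 30 mm long on the middle of one lobe's top, carried down the rim. The point is at radius 115 mm, 66 mm above the table, and turns with the wheel.
- notch (a point): Middle of one finger notch, at radius 106 mm, 55 mm above the table; turns with the wheel. It lies 36 degrees anticlockwise (from above) of the index mark; the others follow every 72 degrees. Each is 18 mm deep (floor at radius 97 mm), 46 mm wide outside and 39 mm at its floor, side walls nearly radial. A fingertip in it must stay above the scale plate.
- red_line (a point): Inner end of the red line, the target line of the scale plate: a radial red line 6 mm wide and 31 mm long at radius 119 to 150 mm, 40 mm above the table; the other 23 lines, 15 degrees apart, are black, thinner and shorter. Fixed. The point is at radius 120 mm; its x axis points outward from the hub along the line, its z axis up.
- wheel (a joint): Angle of the wheel in radians, growing anticlockwise seen from above: 0, or any whole number of turns, when the index mark is in line with the red line. It turns endlessly either way against a light, steady drag (1 to 2 N at the rim) and stops at once where it is left.
- bandwheel: The fixed part of the banding wheel: foot, and a cream scale plate of radius 152 mm below the rim, its top 40 mm above the table. Bolted down; origin on the table under the turning axis, x axis towards the red line.
- shade: Small cone-shaped candle lampshade, pink with painted flowers, open at both ends, 94 mm across at the bottom, 60 mm at the top and 80 mm high, 60 g, standing loose about the middle of the wheel's top, wet with paint. Origin at the centre of its underside, z up.
- jar: Closed glass jar of teal paint, 62 mm across and 80 mm high, loose on the table beside the wheel; origin at the centre of its underside.
- paint: Magenta paint bottle, 40 mm across and 100 mm high, loose on the table beside the wheel; origin at the centre of its underside.
- cup: Red plastic cup, empty, 80 mm across the rim and 95 mm high, loose on the table beside the wheel; origin at the centre of its underside.

How it is judged:
By the outcome, as a careful person would: the job done as asked, in the order asked, and still so for the second after the job is handed in, with the robot touching nothing.
It also fails if it takes over 72 s, if anything falls off the work surface, if the arm or the gripper's body presses on something with over 40 N, if the wrist force passes 120 N, or if a joint passes its speed limit or range.

ROBOT

A 7-joint arm with a two-finger parallel gripper is mounted at the origin on the work surface. World frame = base frame: x ahead of the robot, y to its left, z up, the work surface at z = 0. Lengths are in mm, angles in rad, forces in N, time in s.
With the tool pointing down it reaches from about 400 to 900 mm from the base axis. Payload 5.6 kg.
Tool frame: the origin (TCP) lies midway between the tips of the shut fingers; the grasp point (between the pads) lies 19 mm behind it; z points along the fingers, y is the line along which they close (so a half turn about z gives the same grasp; the last joint's range is limited). The gripper opens to 92 mm and grips with 3 to 60 N. Pads are 20 mm wide; open, the fingers measure 128 mm over their backs; the gripper's body (75 mm by 189 mm) begins 69 mm behind the grasp point.
Start: joints at [-1.258, 0.468, -0.012, 1.603, 0.006, 1.071, -0.056], TCP at [226.462, 609.281, 214.592] pointing down, gripper open.
Joint ranges: [-2.53, 2.53], [-0.31, 2.02], [-1.57, 1.55], [0.28, 2.44], [-1.29, 4.43], [0.15, 1.84], [-2.92, 2.92]. Speed limits (rad/s): [2.57, 2.57, 3.14, 3.14, 3.14, 3.14, 3.14].

INTERFACE

Orientations are given as a rotation vector (axis times angle).
In Python, from cell import robot, grip, kin, viewer gives the robot as it stands. Calls block until the motion is done:
- robot.movep(position, orientation): joint-space move of the TCP to a pose.
- robot.servo_line(position, feed=150, rotation=None): straight line of the TCP; rotation=None keeps the orientation; feed is the mean speed in mm/s.
- robot.goto_joints(angles): joint-space move.
- grip(opening, newtons=None): opening from 0.0 (shut) to 1.0 (fully open); newtons is the grip in N (None keeps the last); returns when the fingers have stopped.
- robot.hold(seconds).
- kin.ik(position, orientation): joint angles nearest the present ones, or None.
- robot.observe(): the state.
- viewer.read_camera(name): name is "scene" or "side" or "wrist"; returns the picture (400x640x3 uint8, red, green, blue); there is no depth.
- viewer.camera_info(name): a dict with "camera_matrix" (3x3 intrinsics, pixels), "R" (3x3) and "t" (3): a world point X has camera coordinates R X + t. Camera axes: x right, y down, z forward; pixel columns grow to the right and rows downward; lengths in mm; the calibration is good to about 2 mm. A picture is of the moment at which its call begins: read the wrist's pose just before it. camera_info takes no time and is no camera call; for the wrist camera it gives the pose at the moment of the call.
A pose or a line that the arm cannot do raises robot.IKError and nothing moves.
- robot.job_done(): hands the job in; it is judged then, once.
Trained networks look in the newest picture that a camera, given by its name, has taken for a name from the list of things; names that differ only in an ending like _2 or _b are one class to them, and where a whole thing is asked for, a point or a joint stands for the part that bears it (a point fixed in the world has none). Each returns a list of dicts, best first, with "confidence" (0 to 1); they miss things now and then, are a little off and sometimes report something else, mostly with a low value. They report only what shows in the picture. A call takes as long as a camera call.
- viewer.silhouettes(name, camera): "mask" (400x640 bool, what is visible of it).
- viewer.pinpoint(name, camera): "at" ([x, y, z] in mm, in the coordinates of the camera as it stood for that picture, good to about 4 mm: a listed point, or the origin of a listed thing).
The state is a dict: "t": time; "joints": joint angles; "joint_velocities": joint speeds; "joint_torque": joint torques, N m; "tcp_pos": TCP position; "tcp_rot": TCP orientation; "contact_force": force on the tool from outside, world axes, zero at the start; "wrist_torque": the same for the moment, N m; "grip_width": opening from 0.0 (shut) to 1.0 (fully open); "grip_force": force on a finger pad.
Only numpy, scipy, OpenCV 4.12 (cv2) and the standard library are available. Lean on these libraries where they do the work, as an engineer would, in place of code of your own. Each camera call takes 0.05 s, during which the arm holds its last target. There are 200 camera calls.

## Working session

There is one attempt and no reset: what is moved stays moved. The work goes in short steps, each a Python script; the robot and the scene stay as the last script left them, time stands still between calls to the robot, and variables do not carry over. Pictures are saved under pics/ and viewed, at most 10 in all, crops included, and the job is handed in when it is done.

```bash
mkdir -p pics; cat > h.py <<'E'
import numpy as np, cv2
from cell import robot, grip, kin, viewer
def world(cam,p):
    c=viewer.camera_info(cam);return np.array(c["R"]).T@(np.array(p)-np.array(c["t"]))
def proj(cam,X):
    c=viewer.camera_info(cam);p=np.array(c["camera_matrix"])@(np.array(c["R"])@np.array(X)+np.array(c["t"]));return p[:2]/p[2]
def ray(cam,uv,z):
    c=viewer.camera_info(cam);R=np.array(c["R"]);o=-R.T@np.array(c["t"])
    d=R.T@np.linalg.solve(np.array(c["camera_matrix"]),[*uv,1]);return o+d*(z-o[2])/d[2]
def save(cam,n):
    im=viewer.read_camera(cam);cv2.imwrite(f"pics/{n}.png",im[...,::-1]);return im
E
python3 - <<'E'
from h import *
for c in ["scene","side","wrist"]:
    save(c,c+"0")
    for n in ["wheel_hub","index_mark","notch","red_line","bandwheel","shade","jar","paint","cup"]:
        print(c,n,[(round(d["confidence"],2),world(c,d["at"]).round().tolist()) for d in viewer.pinpoint(n,c)[:5]])
print(robot.observe())
a=cv2.imread("pics/scene0.png");b=cv2.imread("pics/side0.png")
E
```

```text
scene wheel_hub []
scene index_mark [(0.71, [565.0, 52.0, 67.0])]
scene notch []
scene red_line [(0.83, [590.0, -174.0, 39.0])]
scene bandwheel [(0.58, [553.0, -67.0, -2.0])]
scene shade [(0.89, [556.0, -62.0, 67.0])]
scene jar [(0.82, [492.0, 359.0, -1.0])]
scene paint [(0.97, [545.0, -364.0, 1.0])]
scene cup [(0.97, [668.0, 350.0, 0.0]), (0.45, [507.0, 34.0, 52.0]), (0.45, [495.0, 357.0, -1.0])]
side wheel_hub [(0.56, [554.0, -63.0, 69.0])]
side index_mark [(0.63, [564.0, 53.0, 68.0])]
side notch [(0.79, [504.0, 25.0, 53.0]), (0.26, [552.0, -62.0, 67.0])]
side red_line [(0.61, [591.0, -178.0, 39.0])]
side bandwheel [(0.92, [555.0, -62.0, -3.0])]
side shade [(0.86, [546.0, -63.0, 68.0])]
side jar [(0.59, [496.0, 357.0, -3.0])]
side paint [(0.8, [547.0, -363.0, -3.0])]
side cup [(0.87, [671.0, 351.0, -2.0])]
wrist wheel_hub []
wrist index_mark []
wrist notch []
wrist red_line []
wrist bandwheel []
wrist shade []
wrist jar [(0.82, [493.0, 357.0, -3.0])]
wrist paint []
wrist cup []
{'t': 1.5, 'joints': array([-1.2580302 ,  0.46750571, -0.01160419,  1.60267968,  0.00601059,
        1.07141764, -0.05628801]), 'joint_velocities': array([-0.00074641, -0.00034367, -0.00129299, -0.00024132,  0.00022495,
       -0.00155726,  0.00176619]), 'joint_torque': array([-2.63201337e-04, -5.20414925e+01, -1.25644109e-02, -2.44052213e+01,
       -5.66605967e-02,  1.13604649e-02,  2.26905735e-05]), 'tcp_pos': array([226.44579253, 609.29288716, 214.59708938]), 'tcp_rot': array([5.55963137e-01, 3.09195678e+00, 2.87052670e-05]), 'contact_force': array([ 0.33671326, -0.75390752, -0.03963111]), 'wrist_torque': array([-0.03299641, -0.00463114, -0.01709019]), 'grip_force': 0.0, 'grip_width': 0.9983991984949407}
```

View pics/scene0.png

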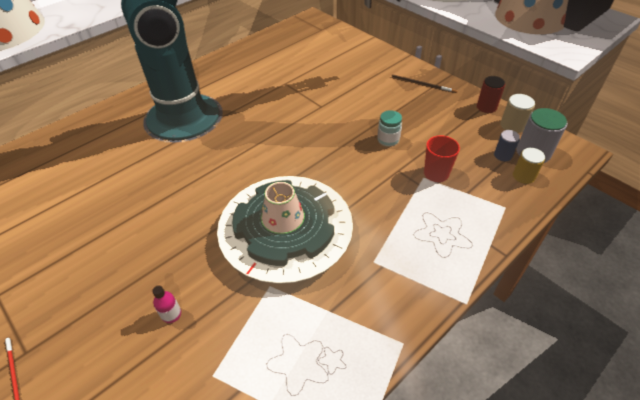

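View pics/side0.png

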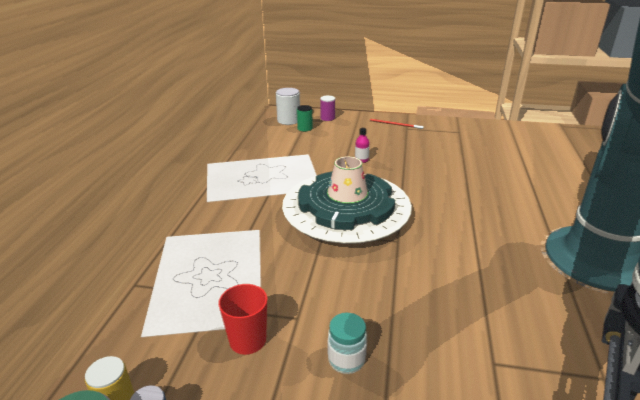

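The pictures show the wheel near (555, -63), the white mark at about 84° and the red line at about -72°, so the wheel needs about 156° clockwise. The shade is centred, and the jar, bottle and cup are clear of the wheel. Next I'll look from above with the wrist camera and check IK along the arc.

```bash
cat >> h.py <<'E'
from scipy.spatial.transform import Rotation as Ro
def down(yaw): # tool z down, tool x at world angle yaw
    x=np.array([np.cos(yaw),np.sin(yaw),0]);z=np.array([0,0,-1.]);return Ro.from_matrix(np.c_[x,np.cross(z,x),z]).as_rotvec()
E
python3 - <<'E'
from h import *
c=viewer.camera_info("wrist");R=np.array(c["R"]);o=-R.T@np.array(c["t"]);s=robot.observe()
T=Ro.from_rotvec(s["tcp_rot"]).as_matrix()
print("cam in tool",T.T@(o-s["tcp_pos"]),"axis",T.T@R[2], "tool x",T[:,0])
off=T.T@(o-s["tcp_pos"]);axis=T.T@R[2]
grip(0.0,20)
hub=np.array([554,-63,66.])
best=None
for yaw in np.arange(0,2*np.pi,np.pi/6):
  for h in (500,450,400):
    M=Ro.from_rotvec(down(yaw)).as_matrix()
    ax=M@axis; p=hub-ax/abs(ax[2])*h-M@off
    q=kin.ik(p,down(yaw))
    if q is not None:
        cst=np.abs(q-s["joints"]).max()
        if best is None or cst<best[0]: best=(cst,yaw,p,h)
    
print(best)
robot.movep(best[2],down(best[1]))
print(robot.observe()["t"])
im=save("wrist","w1")
for n in ["wheel_hub","index_mark","notch","red_line","bandwheel","shade"]:
    print(n,[(round(d["confidence"],2),world("wrist",d["at"]).round(1).tolist()) for d in viewer.pinpoint(n,"wrist")[:5]])
# arc ik
for side in (0,np.pi):
  for a0 in (48.5,120.5,-23.5,192.5):
    out=[]
    for a in np.radians(np.arange(a0,a0-165,-8)):
        q=kin.ik(hub+[112*np.cos(a),112*np.sin(a),-14],down(a+side)); out.append(None if q is None else q[[0,6]].round(1).tolist())
    print(side,a0,out)
E
```

```text
cam in tool [  76.79456581   -0.32738576 -169.99647548] axis [-2.72464017e-01 -7.74269612e-04  9.62165661e-01] tool x [-9.37362270e-01  3.48356100e-01 -4.57413822e-05]
(np.float64(0.6481287518129901), np.float64(2.0943951023931953), array([522.23479321,  -6.52156092, 396.00352452]), 500)
5.3583
wheel_hub [(0.87, [551.8, -55.9, 69.9])]
index_mark [(0.56, [564.4, 50.4, 64.7])]
notch [(0.66, [506.4, 28.8, 57.2])]
red_line []
bandwheel [(0.84, [552.3, -65.3, 0.3])]
shade [(0.73, [549.0, -68.9, 67.5])]
0 48.5 [[-0.5, -0.4], [-0.5, -0.5], [-0.5, -0.6], [-0.5, -0.7], [-0.5, -0.8], [-0.5, -0.9], [-0.5, -1.0], [-0.5, -1.1], [-0.5, -1.2], [-0.5, -1.3], [-0.5, -1.4], [-0.4, -1.5], [-0.4, -1.6], [-0.4, -1.7], [-0.6, -1.6], [-0.6, -1.7], [0.9, 2.9], [0.8, 2.9], [0.7, 2.9], [1.0, 2.4], [0.4, 2.9]]
0 120.5 [[-0.5, 0.8], [-0.5, 0.6], [-0.5, 0.5], [-0.5, 0.3], [-0.5, 0.2], [-0.5, 0.1], [-0.5, -0.1], [-0.5, -0.2], [-0.5, -0.3], [-0.5, -0.4], [-0.5, -0.5], [-0.5, -0.6], [-0.5, -0.7], [-0.5, -0.8], [-0.5, -0.9], [-0.5, -1.0], [-0.5, -1.1], [-0.5, -1.2], [-0.5, -1.3], [-0.5, -1.4], [-0.4, -1.5]]
0 -23.5 
[... 1060 characters left out ...]
, [-0.3, 2.0], [-0.3, 1.9], [-0.3, 1.8], [-0.2, 1.7], [-0.2, 1.6], [-0.2, 1.5], [-0.2, 1.4]]
3.141592653589793 -23.5 [[-0.2, 1.6], [-0.2, 1.5], [-0.2, 1.4], [-0.2, 1.3], [-0.2, 1.2], [-0.2, 1.1], [-0.2, 1.0], [-0.2, 0.8], [-0.2, 0.7], [-0.2, 0.6], [-0.2, 0.5], [-0.2, 0.4], [-0.3, 0.2], [-0.3, 0.1], [-0.4, -0.0], [-0.4, -0.2], [-0.4, -0.4], [-0.4, -0.6], [-0.4, -0.8], [-0.5, -0.9], [-0.5, -1.1]]
3.141592653589793 192.5 [[-0.4, -0.8], [-0.5, -0.9], [-0.5, -1.1], [-0.6, -1.2], [-0.6, -1.4], [-0.6, -1.6], [-0.7, -1.7], [-0.7, -1.9], [-0.7, -2.0], [-0.8, -2.1], [0.4, 2.9], [0.7, 2.5], [0.1, 2.9], [0.6, 2.2], [0.5, 2.2], [-0.3, 2.9], [-0.3, 2.8], [-0.3, 2.6], [-0.3, 2.5], [-0.3, 2.4], [-0.3, 2.3]]
```

View pics/w1.png

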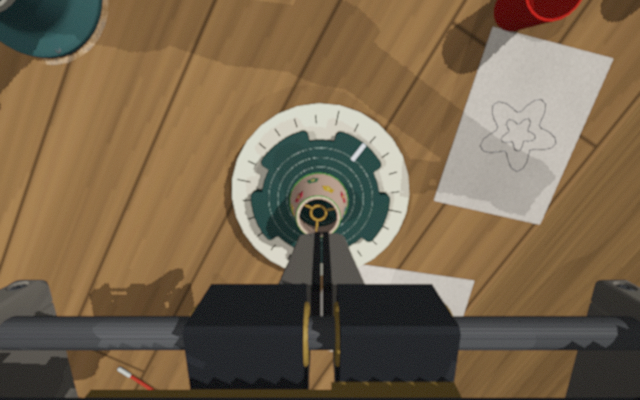

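The top view shows the plate centred near (320,190), the white mark at (360,150) and the shut fingers tapering to a slim tip near (320,235). That leaves room in a notch. Next I'll fit the plate circle and the line angles in all three cameras.

```bash
cat >> h.py <<'E'
from scipy.optimize import least_squares
HUB=np.array([554,-63,66.])
def px(cam,mask,z):
    v,u=np.nonzero(mask);return np.array([ray(cam,(a,b),z)[:2] for a,b in zip(u,v)]).reshape(-1,2)
def plate(cam,im,zr=40,r=152):
    # rays from hub outwards at z=40: outermost bright cream -> wood edge
    pts=[]
    I=im.astype(float)
    for a in np.radians(np.arange(0,360,3)):
        rs=np.arange(140,166,.5);P=[proj(cam,[HUB[0]+q*np.cos(a),HUB[1]+q*np.sin(a),zr]) for q in rs]
        P=np.array(P,np.float32)
        if P.min()<1 or P[:,0].max()>638 or P[:,1].max()>398: continue
        s=cv2.remap(im[...,2].astype(np.float32),P[:,0][None],P[:,1][None],cv2.INTER_LINEAR)[0]
        s=cv2.GaussianBlur(s[None],(1,1),0)[0];g=s[6:]-s[:-6];k=g.argmin()
        if g[k]<-40: pts.append(HUB[:2]+(rs[k]+1.5)*np.array([np.cos(a),np.sin(a)]))
    pts=np.array(pts)
    f=least_squares(lambda p:np.hypot(*(pts-p[:2]).T)-p[2],[*HUB[:2],r],loss="soft_l1",f_scale=1)
    return f.x,len(pts)
def mark(cam,im,hub):
    h=cv2.cvtColor(im,cv2.COLOR_RGB2HSV);m=(h[...,1]<70)&(h[...,2]>140)
    # white, inside wheel top
    v,u=np.nonzero(m);P=px(cam,m,66)
    d=P-hub[:2];r=np.hypot(*d.T);k=(r>88)&(r<113);d=d[k]
    return d
def red(cam,im,hub):
    h=cv2.cvtColor(im,cv2.COLOR_RGB2HSV);m=((h[...,0]<8)|(h[...,0]>172))&(h[...,1]>130)&(h[...,2]>90)
    P=px(cam,m,40);d=P-hub[:2];r=np.hypot(*d.T);return d[(r>119)&(r<150)]
def ang(d): return np.degrees(np.arctan2(*np.median(d,0)[::-1])) if len(d) else None
E
python3 - <<'E'
from h import *
print("tcp px",proj("wrist",robot.observe()["tcp_pos"]))
for c,f in (("wrist","w1"),("scene","scene0"),("side","side0")):
    im=np.ascontiguousarray(cv2.imread(f"pics/{f}.png")[...,::-1])
    p,n=plate(c,im);print(c,p.round(1),n)
    d=mark(c,im,p);a=np.degrees(np.arctan2(d[:,1],d[:,0]))
    H,_=np.histogram(a,np.arange(-180,181,10));print("white",{int(i*10-180):int(x) for i,x in enumerate(H) if x})
    k=(a>70)&(a<100);print("mark",ang(d[k]),k.sum()); r=red(c,im,p);print("red",ang(r),len(r))
E
```

```text
tcp px [321.66346448 246.90999855]Traceback (most recent call last):
  File "<stdin>", line 5, in <module>
  File "h.py", line 24, in plate
    rs=np.arange(140,166,.5);P=[proj(cam,[HUB[0]+q*np.cos(a),HUB[1]+q*np.sin(a),zr]) for q in rs]
                                ~~~~^^^^^^^^^^^^^^^^^^^^^^^^^^^^^^^^^^^^^^^^^^^^^^^^
  File "h.py", line 6, in proj
    c=viewer.camera_info(cam);p=np.array(c["camera_matrix"])@(np.array(c["R"])@np.array(X)+np.array(c["t"]));return p[:2]/p[2]
ValueError: time passes only in moves, steps and waits
```

```bash
sed -i 's/viewer.camera_info(cam)/info(cam)/' h.py; cat >> h.py <<'E'
_c={}
def info(cam):
    if cam not in _c: _c[cam]=viewer.camera_info(cam)
    return _c[cam]
def fresh(): _c.clear()
E
python3 - <<'E'
from h import *
for c,f in (("wrist","w1"),("scene","scene0"),("side","side0")):
    im=np.ascontiguousarray(cv2.imread(f"pics/{f}.png")[...,::-1])
    p,n=plate(c,im);print(c,p.round(1),n)
    d=mark(c,im,p);a=np.degrees(np.arctan2(d[:,1],d[:,0]))
    H,_=np.histogram(a,np.arange(-180,181,10));print("white",{int(i*10-180):int(x) for i,x in enumerate(H) if x})
    k=(a>70)&(a<100);print("mark",ang(d[k]),k.sum()); r=red(c,im,p);print("red",ang(r),len(r))
print(robot.observe()["t"])
E
```

```text
wrist [552.7 -63.8 152.4] 101
white {-180: 97, -170: 85, -160: 7, -110: 75, -100: 91, -90: 11, -40: 9, -30: 100, -20: 66, 30: 35, 40: 111, 50: 108, 60: 1, 80: 87, 100: 19, 110: 107, 120: 115, 130: 2, 170: 2}
mark 82.685049268621 87
red None 0
scene [553.1 -61.8 152. ] 120
white {-180: 40, -170: 41, -160: 18, -100: 27, -90: 16, 30: 26, 40: 48, 50: 11, 60: 3, 70: 6, 80: 41, 90: 4, 100: 19, 110: 46, 120: 48, 130: 24, 140: 14, 150: 14, 160: 14, 170: 7}
mark 83.44541703783851 51
red -71.74950530962009 24
side [552.6 -59.8 152.2] 80
white {-180: 19, -170: 6, -160: 2, -110: 11, -100: 33, -90: 36, -80: 34, -70: 31, -60: 2, -40: 13, -30: 26, -20: 19, 70: 1, 80: 25, 170: 3}
mark 82.56640064069403 26
red -101.07845749860614 1
5.7083
```

```bash
cat >> h.py <<'E'
HUB=np.array([552.8,-62.5,66.]);RED=-71.8
def pt(a,r,z): a=np.radians(a);return np.array([HUB[0]+r*np.cos(a),HUB[1]+r*np.sin(a),z])
def go(a,r,z,feed): robot.servo_line(pt(a,r,z),feed=feed,rotation=down(np.radians(a)))
def arc(a0,a1,r=110,z=50,feed=50,step=6):
    n=max(1,int(np.ceil(abs(a1-a0)/step))); F=0
    for a in np.linspace(a0,a1,n+1)[1:]:
        go(a,r,z,feed);f=robot.observe()["contact_force"];F=max(F,np.linalg.norm(f))
        if F>30: print("force",f,a);break
    return F
E
python3 - <<'E'
from h import *
go(119,152,150,150); go(119,152,50,80); go(119,110,50,40)
s=robot.observe();print(s["t"],s["tcp_pos"],s["contact_force"],pt(119,110,50))
print(arc(119,105),robot.observe()["t"])
im=save("scene","s1");save("side","d1")
cv2.imwrite("pics/c1.png",np.hstack([cv2.resize(cv2.imread("pics/s1.png")[140:300,190:380],None,fx=2,fy=2),cv2.resize(cv2.imread("pics/d1.png")[120:280,260:450],None,fx=2,fy=2)]))
E
```

```text
10.2 [499.32873907  34.01469221  49.98231783] [-0.24708811  0.89325228 -0.62969006] [499.47094177  33.70816779  50.        ]
1.045911811787559 11.175
```

View pics/c1.png

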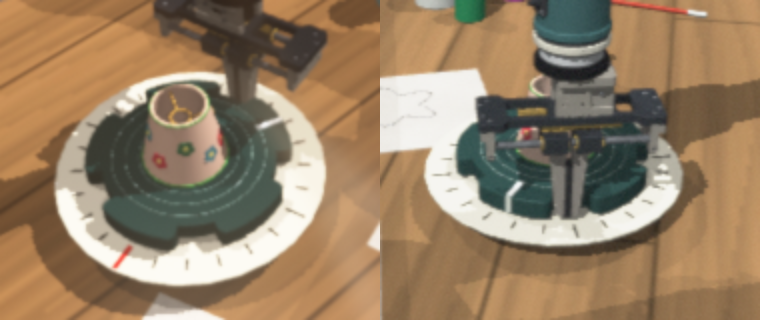

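The finger sits in the notch and turns the wheel, with the shade clear. I'll push most of the way and then measure.

```bash
cat >> h.py <<'E'
def whites(cam,im,lo,hi):
    d=mark(cam,im,HUB);a=np.degrees(np.arctan2(d[:,1],d[:,0]));k=(a>lo)&(a<hi);return ang(d[k]),a[k].std() if k.any() else 0,int(k.sum())
E
python3 - <<'E'
from h import *
print(arc(105,-31),robot.observe()["t"],robot.observe()["tcp_pos"])
fresh();im=save("scene","s2")
for n in ("index_mark","shade","red_line"): print(n,[(round(d["confidence"],2),world("scene",d["at"]).round(1).tolist()) for d in viewer.pinpoint(n,"scene")[:2]])
print(whites("scene",im,-80,-45),ang(red("scene",im,HUB)))
cv2.imwrite("pics/c2.png",cv2.resize(im[140:300,190:380,::-1],None,fx=4,fy=3.75))
E
```

```text
1.098715497787725 19.9 [ 647.05463382 -119.1708561    50.00594457]
index_mark [(0.79, [601.4, -163.7, 66.6])]
shade [(0.43, [671.2, 347.2, -2.1])]
red_line [(0.97, [587.4, -176.0, 37.3])]
(np.float64(-63.752355760306344), np.float64(1.5313079382468955), 40) -71.74997629064123
```

View pics/c2.png

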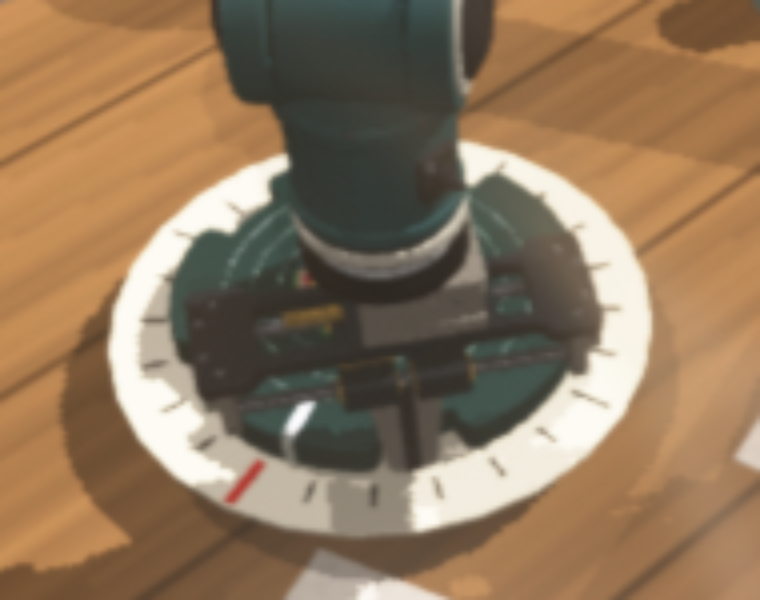

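The mark's top runs from about (268,248) to (262,257) in the full picture, at -63.8° against -71.75° for red. About 8° remains. I'll push 7° and re-measure with the finger backed off and a wrist view from above.

```bash
python3 - <<'E'
from h import *
print(arc(-31,-38,feed=25,step=3.5))
go(-34,110,50,30); go(-34,155,50,80); 
robot.servo_line(pt(-34,200,330),feed=200)
fresh();im=save("scene","s3")
print(whites("scene",im,-85,-58),ang(red("scene",im,HUB)), viewer.pinpoint("shade","scene")[0]["confidence"], world("scene",viewer.pinpoint("shade","scene")[0]["at"]))
# wrist camera looking from outside at red side
off=np.array([76.8,-.3,-170]);axis=np.array([-.2725,-.0008,.962]);tgt=pt(RED,117,60);best=None
q0=robot.observe()["joints"]
for yd in range(-180,180,15):
  for h in (250,300):
    M=Ro.from_rotvec(down(np.radians(yd))).as_matrix();ax=M@axis;p=tgt-ax/ax[2]*-h-M@off
    if np.hypot(*(p-HUB)[:2])<120 and p[2]<210: continue
    q=kin.ik(p,down(np.radians(yd)))
    if q is not None:
        c=np.abs(q-q0).max()
        if best is None or c<best[0]: best=(c,yd,p)
print(best)
robot.movep(best[2],down(np.radians(best[1])))
fresh();im=save("wrist","w3");print(robot.observe()["t"])
print(plate("wrist",im))
print(whites("wrist",im,-85,-58),ang(red("wrist",im,HUB)))
for n in ("index_mark","red_line","wheel_hub"): print(n,[(round(d["confidence"],2),world("wrist",d["at"]).round(1).tolist()) for d in viewer.pinpoint(n,"wrist")[:2]])
E
```

```text
0.6878831139807378
(np.float64(-71.03060240439417), np.float64(1.6239881785683354), 46) -71.54710666464447 0.66 [553.62571895 -58.077766    63.30034813]
(np.float64(0.49119641155705196), -15, array([ 597.10147967, -176.29442251,  190.        ]))
24.5917
(array([552.9378609 , -63.06713862, 151.65141092]), 78)
(np.float64(-70.85282350701658), np.float64(1.3243887529228657), 199) -71.56310469912171
index_mark [(0.59, [594.4, -168.2, 67.5])]
red_line []
wheel_hub []
```

View pics/w3.png

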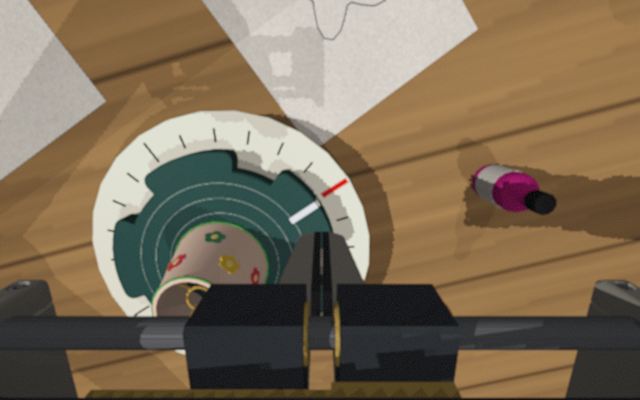

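The wrist view shows the white mark at about (304,212) nearly in line with the red line at (335,188). Both cameras put it 0.5–0.7° short, and the shade is upright in the centre. I'll give it one final small push.

```bash
python3 - <<'E'
from h import *
back=robot.observe();bp,br=back["tcp_pos"],back["tcp_rot"]
go(-34,155,190,150);go(-34,155,50,100);go(-34,110,50,50)
print(arc(-34,-38.65,feed=15,step=2.4),robot.observe()["tcp_pos"],pt(-38.65,110,50))
go(-34,110,50,30);go(-34,155,50,80);go(-34,155,190,150)
robot.movep(bp,br)
fresh();im=save("wrist","w4");print(whites("wrist",im,-85,-58),ang(red("wrist",im,HUB)))
robot.movep(pt(-20,230,330),down(np.radians(-20)));fresh();im=save("scene","s4")
print(whites("scene",im,-85,-58),ang(red("scene",im,HUB)),robot.observe()["t"])
E
```

```text
1.1530619660116532 [ 638.64115749 -131.24413038   49.96259381] [ 638.7073311  -131.20175008   50.        ]
(np.float64(-70.72346631645011), np.float64(1.3168814348438664), 200) -71.14517677226915
(np.float64(-71.19061564338377), np.float64(1.6074212731394284), 46) -71.54070342839476 32.6917
```

View pics/s4.png

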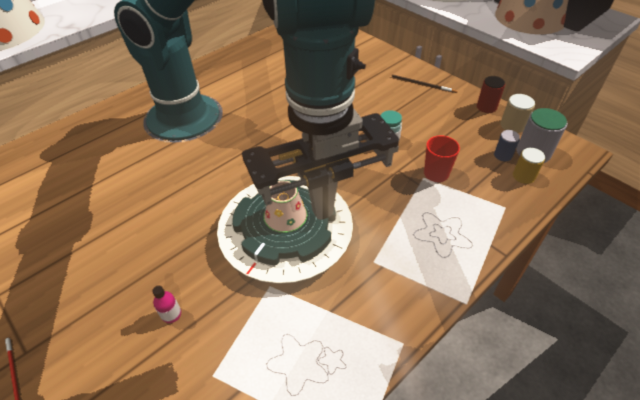

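The mark at (260,250) lines up with the red line at (252,268) to within about 0.4°. The shade stands upright in the centre, the other objects haven't moved, and the arm is clear. Handing in.

```bash
python3 -c "
from h import *
robot.job_done()"
```

```text
the job is handed in; nothing more can be done
```

I pushed the wheel about 155° clockwise, so its index mark now stands about 0.4° short of the red line as measured by two cameras; the shade is upright in the middle and untouched, and the jar, bottle and cup were not touched.

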